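# Pack the fuel depot's pieces back in their tray

### The job

Pack away the fuel depot's four wooden pieces: stand the drum, the gas bottle, the jerrycan and the pump upright in the depot's tray, each all the way down in the pocket cut to its own shape and size. The milk churn and the suitcase belong to the station, so leave them standing where they are.

Things in the scene. Friction and masses are not known exactly. Their poses are not given: they have to be found in the camera images.
- drum: Toy fuel drum, plain beech, a depot piece: straight upright cylinder 55 mm in diameter (58 over its two hoops), 72 mm tall, flat rimmed top with two small dark bungs; 110 g. Yaw is of no matter. Origin: centre of underside, z up. Stands on the table, any yaw; other standing things near it are 95 mm or more away (centres) and under 95 mm tall.
- gas_bottle: Toy gas bottle, plain beech, a depot piece: slim upright cylinder 35 mm in diameter, straight up to 52 mm, then a domed shoulder with a brass valve in a wooden ring collar; 78 mm tall; 55 g. Yaw is of no matter. Origin: centre of underside, z up. Stands on the table, any yaw; other standing things near it are 95 mm or more away (centres) and under 95 mm tall.
- jerrycan: Toy jerrycan, plain beech, a depot piece: upright box 60 mm long (x), 25 thick (y), 57 high, dark X on both broad faces; on top three handle bars along x and a dark-capped spout at the +x end; 71 mm tall; 55 g. Origin: centre of underside, z up. Stands on the table, any yaw; other standing things near it are 95 mm or more away (centres) and under 95 mm tall.
- pump: Toy fuel pump, plain beech, a depot piece: foot 45 x 45 x 10 mm; cabinet 30 deep (x -12 to 18), head 35 deep (x -16 to 19), both 42 wide (y); 75 mm tall; 70 g. Screen and nozzle on the -x face; grip the plain y faces. Origin: centre of underside, z up. Stands on the table, any yaw; other standing things near it are 95 mm or more away (centres) and under 95 mm tall.
- drum_well: Tray insert, fixed: birch block 98 x 98 x 20 mm with a large round pocket, 68 mm in diameter, for the drum, 16 mm deep, centred, grey felt floor 4 mm above the origin (centre of the underside); x, y along the edges. Fills one quarter (varies; centres 100 mm apart) of a dark-wood tray 212 mm square, same yaw; rim and blocks level, 25 mm above the table.
- bottle_well: Tray insert, fixed: birch block 98 x 98 x 20 mm with a small round pocket, 48 mm in diameter, for the gas bottle, 16 mm deep, centred, grey felt floor 4 mm above the origin (centre of the underside); x, y along the edges. Fills one quarter (varies; centres 100 mm apart) of a dark-wood tray 212 mm square, same yaw; rim and blocks level, 25 mm above the table.
- can_well: Tray insert, fixed: birch block 98 x 98 x 20 mm with an oblong pocket, 72 mm (x) by 38 mm (y), for the jerrycan (long side along x), 16 mm deep, centred, grey felt floor 4 mm above the origin (centre of the underside); x, y along the edges. Fills one quarter (varies; centres 100 mm apart) of a dark-wood tray 212 mm square, same yaw; rim and blocks level, 25 mm above the table.
- pump_well: Tray insert, fixed: birch block 98 x 98 x 20 mm with a square pocket, 58 x 58 mm, for the pump (sides parallel, any of four ways round), 16 mm deep, centred, grey felt floor 4 mm above the origin (centre of the underside); x, y along the edges. Fills one quarter (varies; centres 100 mm apart) of a dark-wood tray 212 mm square, same yaw; rim and blocks level, 25 mm above the table.
- milk_churn: Toy milk churn of the same beech, belongs to the station: 55 mm in diameter, tapering above 42 mm to a neck with two ear handles and a mushroom lid 44 mm across; 74 mm tall. Stays where it is. Origin: centre of underside, z up. Stands on the table, any yaw; other standing things near it are 95 mm or more away (centres) and under 95 mm tall.
- suitcase: Toy suitcase of the same beech, belongs to the station: upright box 62 mm long (x), 25 thick (y), 47 high, two dark straps around it, one arched handle on top; 60 mm tall. Stays where it is. Origin: centre of underside, z up. Stands on the table, any yaw; other standing things near it are 95 mm or more away (centres) and under 95 mm tall.
Things that resemble listed ones, but are neither listed nor needed, are in the scene too. What is shaped like the suitcase but blue or red is not meant. What is shaped like the jerrycan but turquoise is not meant.

How it is judged:
By the outcome, as a careful person would: the job done as asked, in the order asked, and still so for the second after the job is handed in, with the robot touching nothing.
It also fails if it takes over 99 s, if anything falls off the work surface, if the arm or the gripper's body presses on something with over 40 N, if the wrist force passes 120 N, or if a joint passes its speed limit or range.

### The arm

A 6-joint arm with a two-finger parallel gripper is mounted at the origin on the work surface. World frame = base frame: x ahead of the robot, y to its left, z up, the work surface at z = 0. Lengths are in m, angles in rad, forces in N, time in s.
With the tool pointing down it reaches from about 0.25 to 0.775 m from the base axis. Payload 4 kg.
Tool frame: the origin (TCP) lies at the very end of the fingers, on their centre line; the grasp point (between the pads) lies 19 mm behind it; z points along the fingers, y is the direction in which the jaws open and shut (so a half turn about z gives the same grasp; the last joint's range is limited). The gripper opens to 94 mm and grips with 3 to 60 N. Pads are 16 mm wide; open, the fingers measure 119 mm over their backs; the gripper's body (75 mm by 177 mm) begins 78 mm behind the grasp point.
Start: joints at [-1.228, 0.087, 1.371, -0, 1.684, -0.103], TCP at [0.237, -0.496, 0.206] pointing down, gripper open.
Joint ranges: [-3.1, 3.1], [-0.76, 2.03], [0.27, 2.55], [-1.08, 4.22], [0.17, 2.65], [-2.57, 2.57]. Speed limits (rad/s): [2.79, 2.79, 3.14, 3.14, 3.14, 3.14].

### API

Orientations are given as [roll, pitch, yaw] about the fixed x, y, z axes, in that order (R = Rz(yaw) Ry(pitch) Rx(roll)).
In Python, from bench import robot, snapshot, models gives the robot as it stands.
- The arm moves only by the tool arm_command, never from a script. Its argument "commands" is text: rows parted by semicolons, each of 7 numbers parted by spaces: the shift along the tool's x, y, z in mm, then the turn, a rotation vector about the tool's x, y, z in degrees, then the opening, from 0 (shut) to 1 (fully open). In form: tx ty tz rx ry rz hand; .... A call has 1 to 12 rows; each row shifts and turns the pose as measured when the row begins, along the tool's axes as they then stand; what a row does not reach is not made up. A row lasts 1/8 s, in which the tool goes at most 62.5 mm and 10.7 degrees, less where a joint would pass 70% of its speed; a pose out of reach is approached as far as the arm can. A call is refused whole if a number of a shift passes 62.5 or a number of a turn 10.7, either way. A call with a gripper value outside its range is refused whole. The fingers move at their own pace and stop on an object; the grip force is fixed at half the most. Time passes only in rows, so rows that do not move let the fingers close. It gives the time, the measured TCP pose, the force and the opening at its end, in the units of the state.
- robot.get_obs(): the state, without advancing time (a new reading comes with each control period).
- snapshot(name): name is "side" or "top" or "wrist"; returns a dict with "img" (400x640x3 uint8, blue, green, red), "camera_matrix" (3x3 intrinsics, pixels), "origin" and "rotation" of the camera in the world. Camera axes: x right, y down, z forward; pixel columns grow to the right and rows downward; lengths in m; the calibration is good to about 2 mm. A picture is of the moment at which its call begins. There is no depth.
- robot.close_job(): hands the job in, once; it reports no verdict.
Trained networks look in a picture, given as the dict that the camera call returned (one of the last four; its "shot" number tells which), for a name from the list of things; names that differ only in an ending like _2 or _b are one class to them, and where a whole thing is asked for, a point or a joint stands for the part that bears it (a point fixed in the world has none). Each returns a list of dicts, best first, with "conf" (0 to 1); they miss things now and then, are a little off and sometimes report something else, mostly with a low value. They report only what shows in the picture. A call takes as long as a camera call. They do not tell look-alikes from the thing itself.
- models.spot_in(query, picture): "bbox" ([left, top, width, height] as shares, 0 to 1, of the picture: columns of its width, rows of its height, round what is visible of it).
- models.tip_of(query, picture): "centre" ([column, row] as shares, 0 to 1, of the picture: columns of its width, rows of its height: a listed point, or the origin of a listed thing).
The state is a dict: "time": time; "joint_positions": joint angles; "qvel": joint speeds; "joint_torque": joint torques, N m; "tool_pos": TCP position; "ee_rot": TCP orientation; "wrist_force": force on the tool from outside, world axes, zero at the start; "wrist_torque": the same for the moment, N m; "width": finger opening in m.
Only numpy, scipy, OpenCV 4.12 (cv2) and the standard library are available. Lean on these libraries where they do the work, as an engineer would, in place of code of your own. Each camera call takes 0.05 s, during which the arm holds its last target. There are 200 camera calls.

## Working session

There is one attempt and no reset: what is moved stays moved. The work goes in short steps, Python scripts to look and compute and a tool call to move; the robot and the scene stay as the last step left them, time stands still between calls to the robot, and variables do not carry over. Pictures are saved under pics/ and viewed, about 12 in all and at most 16, crops included, and the job is handed in when it is done.

Besides the shell and the picture viewer there is one more tool, called after "Call:" by a JSON object that holds its "name" and its "arguments", one argument or row to a line. arm_command: Moves the arm, as the interface text tells. Its arguments: {"type":"object","properties":{"commands":{"type":"string"}},"required":["commands"]}

```bash
mkdir -p pics; ls
cat > h.py <<'E'
import numpy as np, cv2, json
from bench import robot, snapshot, models
def ray(p,u,v):
    K=np.array(p["camera_matrix"]);R=np.array(p["rotation"]);d=R@np.linalg.solve(K,[u,v,1.]);return np.array(p["origin"]),d
def onplane(p,u,v,z):
    o,d=ray(p,u,v);return (o+d*(z-o[2])/d[2])
def proj(p,X):
    K=np.array(p["camera_matrix"]);R=np.array(p["rotation"]);c=R.T@(np.array(X)-np.array(p["origin"]));q=K@c;return q[:2]/q[2]
E
python3 - <<'E'
from h import *
print(robot.get_obs())
names="drum gas_bottle jerrycan pump drum_well bottle_well can_well pump_well milk_churn suitcase".split()
for c in ["top","side"]:
    p=snapshot(c); cv2.imwrite(f"pics/{c}0.png",p["img"]); print(c,np.round(p["origin"],3),np.round(p["camera_matrix"],0).tolist(),np.round(p["rotation"],2).tolist())
    for n in names:
        for r in models.tip_of(n,p)[:4]:
            u,v=r["centre"][0]*640,r["centre"][1]*400
            print(n,round(r["conf"],2),round(u),round(v),np.round(onplane(p,u,v,0.005 if 'well' in n else 0),3)[:2])
E
```

```text
pics
{'time': 0.0, 'joint_positions': array([-1.22810051e+00,  8.79370084e-02,  1.37219818e+00,  1.33853851e-05,
        1.68358103e+00, -1.03110445e-01]), 'qvel': array([ 0.00152034, -0.00075557, -0.00089806,  0.00066275,  0.00147256,
        0.00042301]), 'joint_torque': array([-5.49825781e-04, -3.40184426e+01, -3.02429044e+01,  7.16099236e-02,
        3.29811824e-02, -1.66924933e-04]), 'tool_pos': array([ 0.23696965, -0.49575048,  0.20434244]), 'ee_rot': array([-3.13948174e+00, -2.31806678e-04,  4.45807506e-01]), 'wrist_force': array([-0.06678225, -0.622474  ,  0.35758391]), 'wrist_torque': array([-0.05043221, -0.05648495, -0.0338276 ]), 'width': 0.09401666260539016}
top [0.367 0.016 1.241] [[509.0, 0.0, 322.0], [0.0, 509.0, 196.0], [0.0, 0.0, 1.0]] [-3.01, -0.01, -1.6]Traceback (most recent call last):
  File "<stdin>", line 9, in <module>
  File "h.py", line 6, in onplane
    o,d=ray(p,u,v);return (o+d*(z-o[2])/d[2])
                                        ~^^^
IndexError: invalid index to scalar variable.
```

```bash
sed -i 's/^from bench/from scipy.spatial.transform import Rotation as Ro\nfrom bench/; s/R=np.array(p\["rotation"\])/R=Ro.from_euler("xyz",p["rotation"]).as_matrix()/' h.py
python3 - <<'E'
from h import *
names="drum gas_bottle jerrycan pump drum_well bottle_well can_well pump_well milk_churn suitcase".split()
for c in ["top","side"]:
    p=snapshot(c); cv2.imwrite(f"pics/{c}0.png",p["img"]); print(c,np.round(p["origin"],3),np.round(p["rotation"],2).tolist())
    for n in names:
        for r in models.tip_of(n,p)[:4]:
            u,v=r["centre"][0]*640,r["centre"][1]*400
            print(n,round(r["conf"],2),round(u),round(v),np.round(onplane(p,u,v,0.005 if 'well' in n else 0),3)[:2])
E
```

```text
top [0.367 0.016 1.241] [-3.01, -0.01, -1.6]
drum 0.69 206 200 [0.53  0.291]
drum 0.51 353 160 [ 0.621 -0.073]
gas_bottle 0.85 493 228 [ 0.444 -0.41 ]
jerrycan 0.88 164 185 [0.57  0.393]
jerrycan 0.73 181 140 [0.683 0.354]
pump 0.67 438 250 [ 0.395 -0.272]
drum_well 0.8 358 202 [ 0.516 -0.083]
bottle_well 0.81 353 165 [ 0.609 -0.074]
can_well 0.73 316 167 [0.606 0.019]
can_well 0.54 491 227 [ 0.446 -0.404]
can_well 0.45 317 210 [0.499 0.018]
pump_well 0.88 317 210 [0.499 0.018]
milk_churn 0.92 483 174 [ 0.578 -0.396]
suitcase 0.9 438 199 [ 0.519 -0.279]
suitcase 0.85 432 157 [ 0.625 -0.271]
suitcase 0.6 480 122 [ 0.712 -0.395]
side [0.141 1.051 1.021] [-2.27, -0.0, -2.77]
drum 0.84 282 284 [0.534 0.288]
gas_bottle 0.55 381 155 [ 0.445 -0.405]
jerrycan 0.63 222 286 [0.682 0.356]
jerrycan 0.57 250 308 [0.576 0.392]
pump 0.91 383 179 [ 0.398 -0.269]
drum_well 0.66 333 203 [ 0.515 -0.077]
bottle_well 0.88 303 199 [ 0.614 -0.061]
can_well 0.74 295 215 [0.61 0.02]
can_well 0.19 380 180 [ 0.405 -0.252]
pump_well 0.86 325 223 [0.508 0.022]
pump_well 0.7 303 197 [ 0.618 -0.071]
pump_well 0.68 383 177 [ 0.401 -0.272]
milk_churn 0.53 348 149 [ 0.572 -0.4  ]
suitcase 0.66 325 165 [ 0.617 -0.275]
suitcase 0.51 349 165 [ 0.536 -0.303]
suitcase 0.5 311 141 [ 0.722 -0.403]
```

View pics/top0.png

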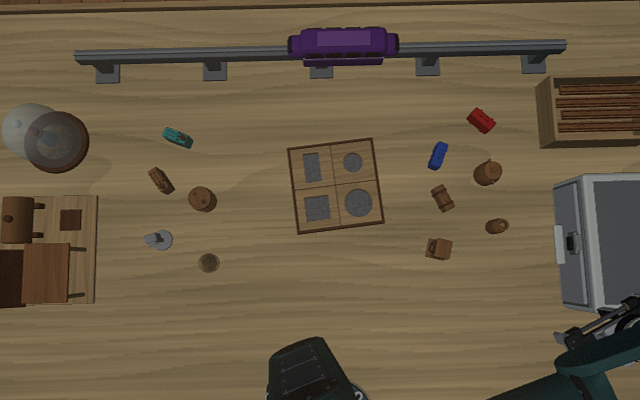

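View pics/side0.png

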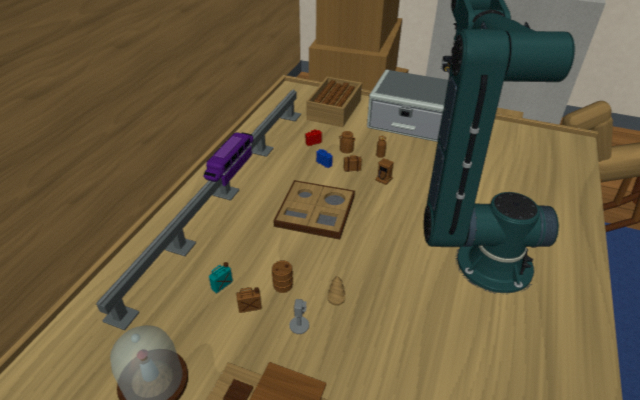

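Run:
```python
import cv2,numpy as np
t=cv2.imread("pics/top0.png");s=cv2.imread("pics/side0.png")
f=lambda im,x,y,w,h:cv2.resize(im[y:y+h,x:x+w],(400,300),interpolation=cv2.INTER_CUBIC)
a=np.vstack([np.hstack([f(t,416,180,100,75),f(t,140,150,100,75)]),np.hstack([f(s,310,125,100,75),f(s,205,250,100,75)])])
cv2.imwrite("pics/c1.png",a)
cv2.imwrite("pics/c2.png",cv2.resize(t[130:242,276:396],(720,672)[:2],interpolation=cv2.INTER_CUBIC)[:600])
```

```text
(no output)
```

View pics/c1.png

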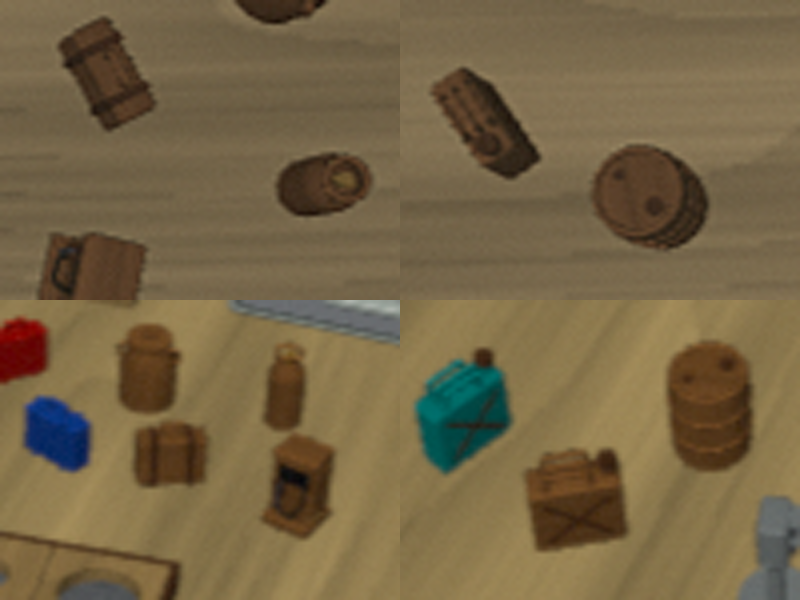

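View pics/c2.png

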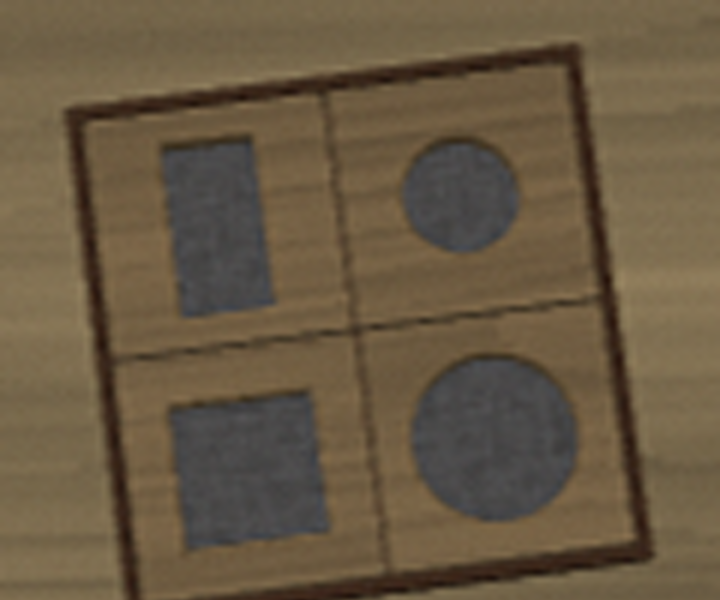

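Run:
```python
from h import *
p=snapshot("top")
g=lambda u,v,z:np.round(onplane(p,u,v,z)[:2],4)
c=[g(276+x/6,130+y/6,.025) for x,y in [(72,112),(578,47),(648,553)]]
print("tray",c,[np.linalg.norm(c[1]-c[0]),np.linalg.norm(c[2]-c[1])],"ctr",(c[0]+c[2])/2, [np.degrees(np.arctan2(*(b-a)[::-1])) for a,b in zip(c,c[1:])])
for n,x,y in [("can",217,225),("bottle",460,196),("pump",249,470),("drum",495,437)]: print(n,g(276+x/6,130+y/6,.009))
print("drum top",g(200,197,.072)); print("bottle top",g(502.7,224.2,.078))
q=lambda x,y,z:g(140+(x-400)/4,150+y/4,z)
print("can edges",q(468,68,.057),q(540,155,.057),q(433,95,.06),q(510,178,.057))
m=lambda x,y,z:g(416+x/4,180+y/4,z)
print("pump",m(83,233,.075),m(147,243,.075))
```

```text
tray [array([0.6486, 0.0857]), array([ 0.6709, -0.1211]), array([ 0.4634, -0.1413])] [np.float64(0.20799887018923924), np.float64(0.20848091039709135)] ctr [ 0.556  -0.0278] [np.float64(-83.84536866453342), np.float64(-174.43981067287254)]
can [0.6036 0.0279]
bottle [ 0.6133 -0.0721]
pump [0.5023 0.0172]
drum [ 0.5134 -0.0831]
drum top [0.5282 0.2882]
bottle top [ 0.448  -0.4064]
can edges [0.6041 0.3936] [0.5512 0.3505] [0.5878 0.4129] [0.538  0.3678]
pump [ 0.4197 -0.254 ] [ 0.4131 -0.2904]
```

Call:
{"name": "arm_command", "arguments": {
  "commands": "43 -41.7 0 0 0 0 1;43 -41.7 0 0 0 0 1;43 -41.7 0 0 0 0 1;43 -41.7 0 0 0 0 1;43 -41.7 0 0 0 0 1;43 -41.7 0 0 0 0 1;43 -41.7 0 0 0 0 1;43 -41.7 0 0 0 0 1;43 -41.7 0 0 0 0 1;43 -41.7 0 0 0 0 1;43 -41.7 0 0 0 0 1;43 -41.7 0 0 0 0 1"
}}

```text
time: 2.75
tool_pos: [0.4959, 0.1941, 0.2077]
ee_rot: [3.135, -0.01, 0.437]
wrist_force: [0.1, -0.1, 0.3]
width: 0.0941
```

```bash
cat >> h.py <<'E'
def go(x,y,z,yawdeg=None):
    o=robot.get_obs(); R=Ro.from_euler("xyz",o["ee_rot"]); d=R.inv().apply(np.array([x,y,z])-o["tool_pos"])*1000
    print("t",round(o["time"],2),"pos",np.round(o["tool_pos"],4),"rpy",np.round(np.degrees(o["ee_rot"]),1),"w",round(o["width"],4),"F",np.round(o["wrist_force"],1),"q6",np.round(o["joint_positions"][5],2))
    print("tool delta mm",np.round(d,1),"norm",round(np.linalg.norm(d),1))
    if yawdeg is not None:
        r=(R.inv()*Ro.from_euler("xyz",[180,0,yawdeg],degrees=True)).as_rotvec(degrees=True); print("rot",np.round(r,1))
def look(name,z={}):
    p=snapshot("wrist"); cv2.imwrite(f"pics/{name}.png",p["img"]); print("cam",np.round(p["origin"],3)); return p
def find(p,*ns):
    for n in ns:
        for r in models.tip_of(n,p)[:3]:
            u,v=r["centre"][0]*640,r["centre"][1]*400; print(n,round(r["conf"],2),round(u),round(v),np.round(onplane(p,u,v,.005 if 'well' in n else 0)[:2],4))
E
python3 -c "
from h import *
go(.528,.289,.2,25.5);p=look('w1');find(p,'drum','jerrycan')"
```

```text
t 2.75 pos [0.4959 0.1941 0.2077] rpy [179.6  -0.5  25. ] w 0.0941 F [ 0.1 -0.1  0.3] q6 1.4
tool delta mm [ 69.2 -72.5   7.9] norm 100.5
rot [ 0.4 -0.5 -0.5]
cam [0.557 0.225 0.388]
drum 0.87 260 124 [0.5311 0.2945]
jerrycan 0.88 199 59 [0.5722 0.394 ]
```

View pics/w1.png

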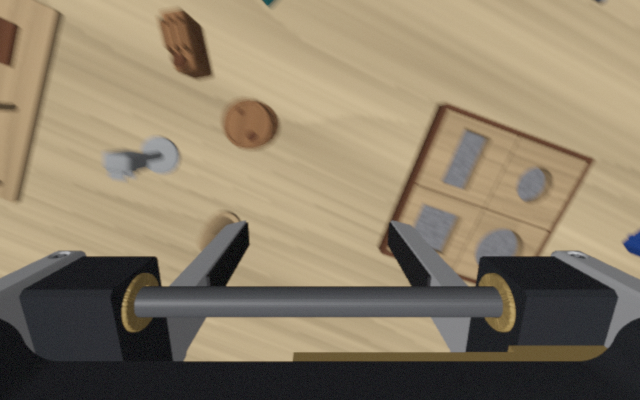

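Call:
{"name": "arm_command", "arguments": {
  "commands": "36 -37 0 0 0 0 1;36 -37 0 0.4 -0.5 0 1;0 0 30 0 0 0 1;0 0 0 0 0 0 1"
}}

```text
time: 3.4
tool_pos: [0.5302, 0.2883, 0.1767]
ee_rot: [3.14, 0.003, 0.434]
wrist_force: [0.5, -0.4, -0.2]
width: 0.0939
```

```bash
python3 -c "
from h import *
go(.530,.2915,.026,25.5)"
```

```text
t 3.4 pos [0.5302 0.2883 0.1767] rpy [179.9   0.2  24.9] w 0.0939 F [ 0.5 -0.4 -0.2] q6 1.54
tool delta mm [  1.6  -3.2 150.7] norm 150.8
rot [ 0.1  0.2 -0.6]
```

Call:
{"name": "arm_command", "arguments": {
  "commands": "1 -2 50 0 0 0 1;0 -1 50 0 0 0 1;0 0 45 0 0 0 1;0 0 4 0 0 0 1;0 0 0 0 0 0 0;0 0 0 0 0 0 0;0 0 0 0 0 0 0;0 0 0 0 0 0 0"
}}

```text
time: 4.4
tool_pos: [0.5404, 0.2877, 0.0437]
ee_rot: [3.138, -0.026, 0.425]
wrist_force: [-0.6, 1.0, -0.9]
width: 0.0573
```

```bash
python3 -c "
from h import *
go(.513,-.0826,.15,25.5)"
```

```text
t 4.4 pos [0.5404 0.2877 0.0437] rpy [179.8  -1.5  24.3] w 0.0573 F [-0.6  1.  -0.9] q6 1.54
tool delta mm [-174.7  326.5 -109.6] norm 386.2
rot [ 0.2 -1.5 -1.2]
```

Call:
{"name": "arm_command", "arguments": {
  "commands": "0 0 0 0 0 0 1;0 0 0 0 0 0 1;0 0 0 0 0 0 1"
}}

```text
time: 4.78
tool_pos: [0.5407, 0.2879, 0.0445]
ee_rot: [3.137, -0.027, 0.425]
wrist_force: [-0.0, -0.2, 0.8]
width: 0.0839
```

```bash
python3 -c "
from h import *
p=snapshot('top')
find(p,'drum');p=snapshot('side');find(p,'drum')
go(.530,.2915,.026,25.5)"
```

```text
drum 0.5 281 280 [0.5401 0.2783]
t 4.97 pos [0.5407 0.2879 0.0444] rpy [179.8  -1.5  24.4] w 0.0936 F [ 0.5 -0.2  0.6] q6 1.54
tool delta mm [-8.7 -7.8 18.2] norm 21.6
rot [ 0.3 -1.5 -1.1]
```

Call:
{"name": "arm_command", "arguments": {
  "commands": "-8 0 3 0 -1.5 -1 1;0 0 0 0 0 0 1;0 0 0 0 0 0 1"
}}

```text
time: 5.35
tool_pos: [0.5327, 0.2843, 0.0406]
ee_rot: [3.137, 0.002, 0.444]
wrist_force: [0.3, 0.4, -0.1]
width: 0.0938
```

```bash
python3 -c "
from h import *
go(.530,.2915,.026,25.5);p=look('w2');find(p,'drum')"
```

```text
t 5.35 pos [0.5327 0.2843 0.0406] rpy [1.798e+02 1.000e-01 2.540e+01] w 0.0938 F [ 0.3  0.4 -0.1] q6 1.53
tool delta mm [ 0.7 -7.8 14.6] norm 16.5
rot [ 0.2  0.1 -0.1]
cam [0.596 0.316 0.22 ]
drum 0.57 314 212 [0.5329 0.2884]
```

View pics/w2.png

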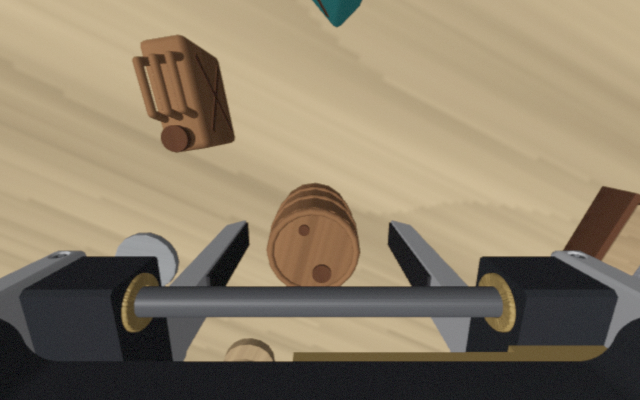

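```bash
python3 -c "
from h import *
p=snapshot('wrist')
print(onplane(p,313,245,.072), 'can', [onplane(p,*c,.057)[:2].round(4) for c in [(141,42),(183,36),(210,150),(163,152)]])
find(p,'jerrycan');print(models.spot_in('jerrycan',p)[:1])
go(.533,.286,.026,25.5)"
```

```text
[0.53550376 0.28967421 0.072     ] can [array([0.5945, 0.4169]), array([0.6067, 0.3981]), array([0.5572, 0.3652]), array([0.5447, 0.389 ])]
jerrycan 0.96 206 104 [0.5739 0.3968]
[{'bbox': [0.2039, 0.0902, 0.165, 0.282], 'conf': 0.84}]
t 5.6 pos [0.5328 0.2843 0.0408] rpy [1.798e+02 1.000e-01 2.540e+01] w 0.0939 F [-0.7  0.7  0.5] q6 1.53
tool delta mm [ 1.  -1.5 14.8] norm 14.9
rot [ 0.2  0.1 -0.1]
```

Call:
{"name": "arm_command", "arguments": {
  "commands": "4 -3 8 0 0 0 1;0 0 8 0 0 0 1;0 0 0 0 0 0 1;0 0 0 0 0 0 1"
}}

```text
time: 6.1
tool_pos: [0.535, 0.2889, 0.023]
ee_rot: [3.137, 0.003, 0.444]
wrist_force: [0.4, 0.5, 0.0]
width: 0.0939
```

```bash
python3 -c "
from h import *
go(.5355,.2885,.026,25.5)"
```

```text
t 6.1 pos [0.535  0.2889 0.023 ] rpy [1.798e+02 1.000e-01 2.540e+01] w 0.0939 F [0.4 0.5 0. ] q6 1.53
tool delta mm [ 0.3  0.6 -3. ] norm 3.1
rot [ 0.2  0.1 -0.1]
```

Call:
{"name": "arm_command", "arguments": {
  "commands": "0 0 -3 0 0 0 1;0 0 0 0 0 0 0;0 0 0 0 0 0 0;0 0 0 0 0 0 0;0 0 0 0 0 0 0;0 0 -30 0 0 0 0;0 0 -50 0 0 0 0;0 0 -25 0 0 0 0;0 0 0 0 0 0 0"
}}

```text
time: 7.22
tool_pos: [0.5339, 0.2889, 0.1321]
ee_rot: [3.137, 0.006, 0.444]
wrist_force: [-0.8, -0.4, -2.1]
width: 0.0546
```

```bash
python3 -c "
from h import *
go(.513,-.0826,.13,25.5)"
```

```text
t 7.22 pos [0.5339 0.2889 0.1321] rpy [179.8   0.4  25.4] w 0.0546 F [-0.8 -0.4 -2.1] q6 1.53
tool delta mm [-178.4  326.5    4.7] norm 372.1
rot [ 0.2  0.4 -0.1]
```

Call:
{"name": "arm_command", "arguments": {
  "commands": "-25.5 46.5 0 0 0 0 0;-25.5 46.5 0 0 0 0 0;-25.5 46.5 0 0 0 0 0;-25.5 46.5 0 0 0 0 0;-25.5 46.5 0 0 0 0 0;-25.5 46.5 0 0 0 0 0;-25.5 46.5 0 0 0 0 0;0 0 0 0 0 0 0;0 0 0 0 0 0 0"
}}

```text
time: 8.35
tool_pos: [0.5043, -0.0912, 0.117]
ee_rot: [-3.134, 0.027, 0.446]
wrist_force: [-0.1, 0.2, -0.6]
width: 0.0546
```

```bash
python3 -c "
from h import *
go(.513,-.0826,.04,25.5)"
```

```text
t 8.35 pos [ 0.5043 -0.0912  0.117 ] rpy [-179.5    1.6   25.6] w 0.0546 F [-0.1  0.2 -0.6] q6 0.84
tool delta mm [13.7 -3.4 76.6] norm 77.9
rot [-0.5  1.6  0.1]
```

Call:
{"name": "arm_command", "arguments": {
  "commands": "13 -3 20 -0.5 1.6 0 0;0 0 30 0 0 0 0;0 0 0 0 0 0 0;0 0 0 0 0 0 0"
}}

```text
time: 8.85
tool_pos: [0.5145, -0.0772, 0.0645]
ee_rot: [-3.14, -0.001, 0.453]
wrist_force: [-0.4, -0.9, -1.6]
width: 0.0547
```

```bash
python3 -c "
from h import *
go(.513,-.0826,.035,25.5);p=look('w3');find(p,'drum_well','drum','bottle_well','can_well','pump_well')"
```

```text
t 8.85 pos [ 0.5145 -0.0772  0.0645] rpy [-1.799e+02 -1.000e-01  2.600e+01] w 0.0547 F [-0.4 -0.9 -1.6] q6 0.86
tool delta mm [-3.7  4.3 29.5] norm 30.0
rot [-0.1 -0.1  0.5]
cam [ 0.577 -0.046  0.245]
drum 0.55 315 222 [ 0.4991 -0.0803]
bottle_well 0.56 366 98 [ 0.6138 -0.0708]
can_well 0.81 247 53 [0.6023 0.0279]
pump_well 0.78 214 176 [0.5001 0.0165]
```

View pics/w3.png

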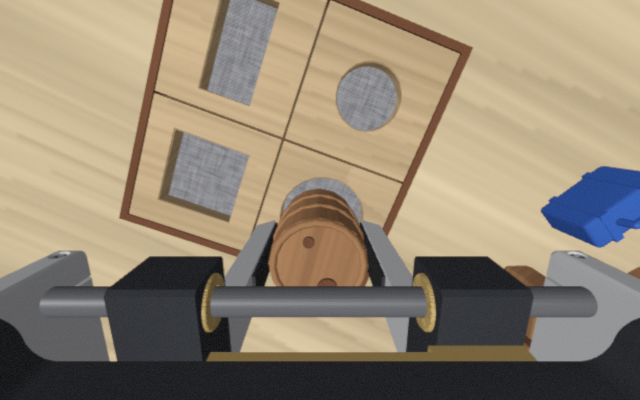

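```bash
python3 -c "
from h import *
p=snapshot('wrist'); print(onplane(p,320,258,.1105))
print('well',onplane(p,366,97,.009))"
```

```text
[ 0.51809819 -0.07688393  0.1105    ]
well [ 0.61384655 -0.0714071   0.009     ]
```

Call:
{"name": "arm_command", "arguments": {
  "commands": "-4 4 0 0 0 0.5 0;0 0 15 0 0 0 0;0 0 0 0 0 0 0;0 0 0 0 0 0 0"
}}

```text
time: 9.7
tool_pos: [0.5122, -0.0845, 0.0484]
ee_rot: [-3.141, -0.001, 0.441]
wrist_force: [0.4, 0.2, -0.5]
width: 0.0545
```

```bash
python3 -c "
from h import *
go(.513,-.0826,.035,25.5)"
```

```text
t 9.7 pos [ 0.5122 -0.0845  0.0484] rpy [-1.799e+02 -1.000e-01  2.530e+01] w 0.0545 F [ 0.4  0.2 -0.5] q6 0.86
tool delta mm [ 1.5 -1.4 13.4] norm 13.5
rot [-0.1 -0.1 -0.2]
```

Drum centre is within 2–3 mm of the TCP. Lower and release.

Call:
{"name": "arm_command", "arguments": {
  "commands": "0 -1 9 0 0 0 0;0 0 5 0 0 0 0;0 0 0 0 0 0 0;0 0 0 0 0 0 0"
}}

```text
time: 10.2
tool_pos: [0.5133, -0.0834, 0.0389]
ee_rot: [3.14, -0.004, 0.442]
wrist_force: [-0.2, 0.0, -1.5]
width: 0.0543
```

```bash
python3 -c "
from h import *
go(.513,-.0826,.035,25.5)"
```

```text
t 10.2 pos [ 0.5133 -0.0834  0.0389] rpy [179.9  -0.3  25.3] w 0.0543 F [-0.2  0.  -1.5] q6 0.86
tool delta mm [ 0.  -0.8  3.9] norm 4.0
rot [ 0.1 -0.3 -0.2]
```

Call:
{"name": "arm_command", "arguments": {
  "commands": "0 0 4 0 0 0 0;0 0 0 0 0 0 0;0 0 0 0 0 0 0.9;0 0 0 0 0 0 0.9;0 0 0 0 0 0 0.9;0 0 0 0 0 0 0.9;0 0 -40 0 0 0 0.9;0 0 -50 0 0 0 0.9;0 0 -50 0 0 0 1;0 0 0 0 0 0 1"
}}

```text
time: 11.45
tool_pos: [0.5118, -0.0831, 0.1787]
ee_rot: [-3.139, -0.001, 0.442]
wrist_force: [0.8, 0.1, -1.0]
width: 0.0935
```

```bash
python3 -c "
from h import *
go(.446,-.408,.19,6)"
```

```text
t 11.45 pos [ 0.5118 -0.0831  0.1787] rpy [-179.9   -0.    25.3] w 0.0935 F [ 0.8  0.1 -1. ] q6 0.86
tool delta mm [-198.5  265.5  -12. ] norm 331.7
rot [-0.1 -0.  19.3]
```

Call:
{"name": "arm_command", "arguments": {
  "commands": "-33 44 -2 0 0 0 1;-33 44 -2 0 0 0 1;-33 44 0 0 0 0 1;-33 44 0 0 0 0 1;-33 44 0 0 0 0 1;-22 30 0 0 0 0 1;0 0 0 0 0 0 1;0 0 0 0 0 0 1"
}}

```text
time: 12.45
tool_pos: [0.4459, -0.3942, 0.1693]
ee_rot: [-3.123, 0.004, 0.446]
wrist_force: [-0.2, 0.4, -0.7]
width: 0.0937
```

```bash
python3 -c "
from h import *
go(.446,-.408,.13,25);p=look('w4');find(p,'gas_bottle','pump','milk_churn','suitcase')"
```

```text
t 12.45 pos [ 0.4459 -0.3942  0.1693] rpy [-179.     0.2   25.6] w 0.0937 F [-0.2  0.4 -0.7] q6 0.3
tool delta mm [-5.7 13.2 39.1] norm 41.7
rot [-1.   0.2  0.6]
cam [ 0.511 -0.366  0.349]
gas_bottle 0.84 330 187 [ 0.4456 -0.407 ]
milk_churn 0.76 370 84 [ 0.5752 -0.3951]
suitcase 0.9 263 85 [ 0.5205 -0.2832]
```

View pics/w4.png

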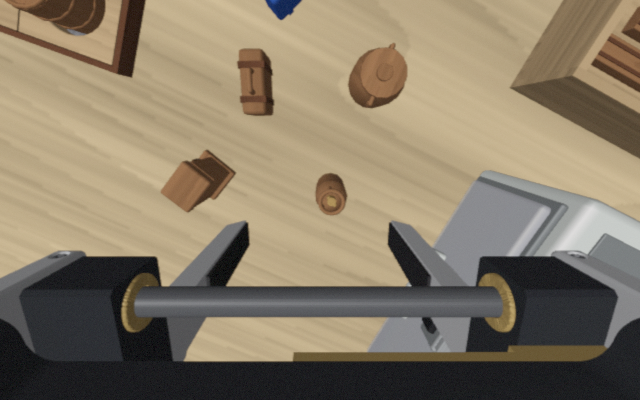

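```bash
python3 -c "
from h import *
p=snapshot('wrist'); print(onplane(p,331,202,.077))
print('pump head', [onplane(p,*c,.075)[:2].round(4) for c in [(188,212),(162,191),(200,159),(222,180)]])"
```

```text
[ 0.44750464 -0.40568761  0.077     ]
pump head [array([ 0.3733, -0.2785]), array([ 0.3829, -0.2474]), array([ 0.4302, -0.2712]), array([ 0.42  , -0.2982])]
```

Call:
{"name": "arm_command", "arguments": {
  "commands": "-5 12 0 -1 0 0 1;0 0 40 0 0 0 1;0 0 40 0 0 0 1;0 0 0 0 0 0 1;0 0 0 0 0 0 1"
}}

```text
time: 13.38
tool_pos: [0.4498, -0.4108, 0.0937]
ee_rot: [3.127, 0.001, 0.45]
wrist_force: [-0.0, 0.0, 1.1]
width: 0.0936
```

```bash
python3 -c "
from h import *
go(.446,-.407,.026,25)"
```

```text
t 13.38 pos [ 0.4498 -0.4108  0.0937] rpy [1.792e+02 1.000e-01 2.580e+01] w 0.0936 F [-0.   0.   1.1] q6 0.29
tool delta mm [-1.7 -6.  67.6] norm 67.9
rot [0.8 0.1 0.8]
```

Call:
{"name": "arm_command", "arguments": {
  "commands": "-1 -5 30 0.8 0 0 1;0 0 30 0 0 0 1;0 0 8 0 0 0 1;0 0 0 0 0 0 1;0 0 0 0 0 0 1"
}}

```text
time: 14.0
tool_pos: [0.4524, -0.4134, 0.0365]
ee_rot: [3.122, -0.004, 0.45]
wrist_force: [-0.2, -0.7, 0.5]
width: 0.0942
```

```bash
python3 -c "
from h import *
go(.4465,-.406,.026,25)"
```

```text
t 14.0 pos [ 0.4524 -0.4134  0.0365] rpy [178.9  -0.2  25.8] w 0.0942 F [-0.2 -0.7  0.5] q6 0.29
tool delta mm [-2.1 -9.5 10.3] norm 14.2
rot [ 1.1 -0.3  0.8]
```

Call:
{"name": "arm_command", "arguments": {
  "commands": "-2 -9 0 1.1 0 0.8 1;0 0 0 0 0 0 1;0 0 9 0 0 0 1;0 0 0 0 0 0 1;0 0 0 0 0 0 1"
}}

```text
time: 14.62
tool_pos: [0.4473, -0.4067, 0.0293]
ee_rot: [3.139, -0.006, 0.435]
wrist_force: [-0.2, 0.1, -0.1]
width: 0.0941
```

```bash
python3 -c "
from h import *
go(.4465,-.406,.026,25)"
```

```text
t 14.62 pos [ 0.4473 -0.4067  0.0293] rpy [179.8  -0.3  24.9] w 0.0941 F [-0.2  0.1 -0.1] q6 0.3
tool delta mm [-0.4 -1.   3.3] norm 3.5
rot [ 0.2 -0.3 -0.1]
```

Call:
{"name": "arm_command", "arguments": {
  "commands": "0 -1 6 0 0 0 1;0 0 0 0 0 0 0;0 0 0 0 0 0 0;0 0 0 0 0 0 0;0 0 0 0 0 0 0;0 0 0 0 0 0 0;0 0 -30 0 0 0 0;0 0 -50 0 0 0 0;0 0 -35 0 0 0 0;0 0 0 0 0 0 0"
}}

```text
time: 15.88
tool_pos: [0.4457, -0.4053, 0.1397]
ee_rot: [3.141, -0.005, 0.435]
wrist_force: [0.1, 0.8, -0.3]
width: 0.0073
```

```bash
python3 -c "
from h import *
go(.6124,-.0722,.13,25)"
```

```text
t 15.88 pos [ 0.4457 -0.4053  0.1397] rpy [180.   -0.3  24.9] w 0.0073 F [ 0.1  0.8 -0.3] q6 0.3
tool delta mm [ 291.5 -231.9   10.9] norm 372.6
rot [ 0.  -0.3 -0.1]
```

```bash
python3 -c "
from h import *
p=look('w5');find(p,'gas_bottle')
s=snapshot('side');find(s,'gas_bottle'); im=np.vstack([p['img'],cv2.resize(s['img'][110:210,300:460],(640,400))]); cv2.imwrite('pics/w5b.png',cv2.resize(im,(480,600)))"
```

```text
cam [ 0.509 -0.375  0.32 ]
gas_bottle 0.84 318 189 [ 0.4456 -0.4053]
gas_bottle 0.76 382 155 [ 0.4429 -0.4108]
```

View pics/w5b.png

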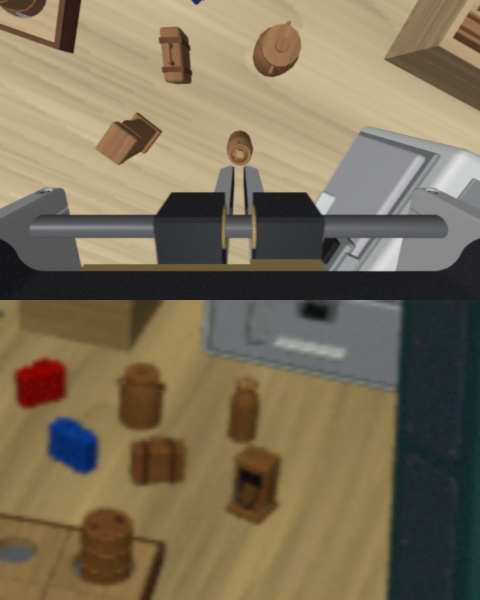

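Call:
{"name": "arm_command", "arguments": {
  "commands": "0 0 0 0 0 0 0.75;0 0 0 0 0 0 0.75;0 0 0 0 0 0 0.75;0 0 0 0 0 0 0.75;0 0 0 0 0 0 0.75;0 0 0 0 0 0 0.75;0 0 0 0 0 0 0.75;0 0 0 0 0 0 0.75"
}}

```text
time: 17.08
tool_pos: [0.442, -0.4013, 0.1288]
ee_rot: [-3.124, 0.001, 0.435]
wrist_force: [0.2, -0.8, -1.5]
width: 0.07
```

```bash
python3 -c "
from h import *
go(.4465,-.406,.026,25)"
```

```text
t 17.07 pos [ 0.442  -0.4013  0.1288] rpy [-1.79e+02  1.00e-01  2.49e+01] w 0.07 F [ 0.2 -0.8 -1.5] q6 0.3
tool delta mm [  2.2   8.  102.6] norm 103.0
rot [-1.   0.1 -0.1]
```

Call:
{"name": "arm_command", "arguments": {
  "commands": "2 6 30 -1 0 0 0.75;0 0 30 0 0 0 0.75;0 0 0 0 0 0 0.75;0 0 0 0 0 0 0.75"
}}

```text
time: 17.58
tool_pos: [0.4473, -0.4068, 0.07]
ee_rot: [3.137, -0.0, 0.435]
wrist_force: [0.3, 0.7, -0.2]
width: 0.0702
```

```bash
python3 -c "
from h import *
go(.4465,-.406,.026,25)"
```

```text
t 17.57 pos [ 0.4473 -0.4068  0.07  ] rpy [179.7  -0.   24.9] w 0.0702 F [ 0.3  0.7 -0.2] q6 0.3
tool delta mm [-0.5 -1.3 44. ] norm 44.0
rot [ 0.3 -0.  -0.1]
```

Call:
{"name": "arm_command", "arguments": {
  "commands": "-1 -2 20 0 0 0 0.75;0 0 20 0 0 0 0.75;0 0 1 0 0 0 0.75;0 0 0 0 0 0 0;0 0 0 0 0 0 0;0 0 0 0 0 0 0;0 0 0 0 0 0 0;0 0 0 0 0 0 0;0 0 0 0 0 0 0;0 0 0 0 0 0 0;0 0 0 0 0 0 0"
}}

```text
time: 18.95
tool_pos: [0.4501, -0.4103, 0.039]
ee_rot: [3.121, -0.006, 0.435]
wrist_force: [-0.2, -0.2, -0.2]
width: 0.0345
```

```bash
python3 -c "
from h import *
go(.6124,-.0722,.13,25)"
```

```text
t 18.95 pos [ 0.4501 -0.4103  0.039 ] rpy [178.8  -0.3  24.9] w 0.0345 F [-0.2 -0.2 -0.2] q6 0.3
tool delta mm [ 290.2 -236.3  -94.3] norm 386.0
rot [ 1.2 -0.3 -0.1]
```

Call:
{"name": "arm_command", "arguments": {
  "commands": "0 0 0 0 0 0 0.7;0 0 0 0 0 0 0.7;0 0 0 0 0 0 0.7;0 0 0 1.2 0 0 0.7;0 -1 12 0 0 0 0.7;0 0 4 0 0 0 0.7;0 0 0 0 0 0 0.7;0 0 0 0 0 0 0.7"
}}

```text
time: 19.95
tool_pos: [0.4494, -0.4091, 0.021]
ee_rot: [-3.139, -0.005, 0.435]
wrist_force: [0.7, -0.1, 0.4]
width: 0.0657
```

```bash
python3 -c "
from h import *
go(.4465,-.406,.026,25)"
```

```text
t 19.95 pos [ 0.4494 -0.4091  0.021 ] rpy [-179.8   -0.3   24.9] w 0.0657 F [ 0.7 -0.1  0.4] q6 0.3
tool delta mm [-1.3 -4.  -5. ] norm 6.5
rot [-0.2 -0.3 -0.1]
```

Call:
{"name": "arm_command", "arguments": {
  "commands": "-1 0 -5 0 0 0 0.7;0 0 0 0 0 0 0;0 0 0 0 0 0 0;0 0 0 0 0 0 0;0 0 0 0 0 0 0;0 0 0 0 0 0 0;0 0 0 0 0 0 0;0 0 0 0 0 0 0"
}}

```text
time: 20.95
tool_pos: [0.4488, -0.41, 0.0274]
ee_rot: [-3.14, -0.006, 0.435]
wrist_force: [-0.6, -0.3, 0.9]
width: 0.0346
```

```bash
python3 -c "
from h import *
go(.6124,-.0722,.13,25)"
```

```text
t 20.95 pos [ 0.4488 -0.41    0.0274] rpy [-179.9   -0.3   24.9] w 0.0346 F [-0.6 -0.3  0.9] q6 0.3
tool delta mm [ 291.3 -237.5 -100.6] norm 389.1
rot [-0.1 -0.3 -0.1]
```

Call:
{"name": "arm_command", "arguments": {
  "commands": "0 0 -40 0 0 0 0;0 0 -45 0 0 0 0;0 0 -40 0 0 0 0;41 -33.5 0 0 0 0 0;41 -33.5 0 0 0 0 0;41 -33.5 0 0 0 0 0;41 -33.5 0 0 0 0 0;41 -33.5 0 0 0 0 0;41 -33.5 0 0 0 0 0;41 -33.5 0 0 0 0 0;0 0 0 0 0 0 0;0 0 0 0 0 0 0"
}}

```text
time: 22.45
tool_pos: [0.6136, -0.0674, 0.1556]
ee_rot: [-3.137, -0.004, 0.432]
wrist_force: [0.2, -0.3, -0.4]
width: 0.0345
```

```bash
python3 -c "
from h import *
go(.6130,-.0720,.036,25);p=look('w6');find(p,'gas_bottle','bottle_well')"
```

```text
t 22.45 pos [ 0.6136 -0.0674  0.1556] rpy [-179.7   -0.2   24.7] w 0.0345 F [ 0.2 -0.3 -0.4] q6 0.93
tool delta mm [ -3.    4.4 119.5] norm 119.7
rot [-0.3 -0.2 -0.3]
cam [ 0.677 -0.038  0.336]
gas_bottle 0.86 315 221 [ 0.5703 -0.0817]
bottle_well 0.83 323 189 [ 0.6131 -0.0733]
```

View pics/w6.png

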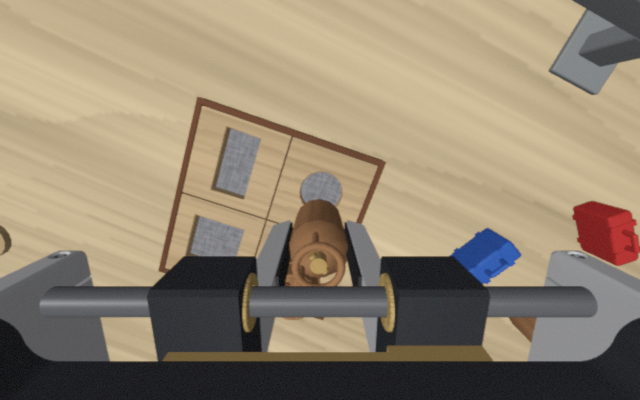

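```bash
python3 -c "
from h import *
p=snapshot('wrist');print(onplane(p,318,265,.2056))"
```

```text
[ 0.61490059 -0.06725301  0.2056    ]
```

Call:
{"name": "arm_command", "arguments": {
  "commands": "-3 4 20 0 0 0 0;0 0 40 0 0 0 0;0 0 25 0 0 0 0;0 0 0 0 0 0 0;0 0 0 0 0 0 0"
}}

```text
time: 23.28
tool_pos: [0.6128, -0.0795, 0.072]
ee_rot: [-3.141, -0.009, 0.42]
wrist_force: [0.2, -0.0, 0.3]
width: 0.0342
```

```bash
python3 -c "
from h import *
go(.6130,-.0720,.036,25)"
```

```text
t 23.27 pos [ 0.6128 -0.0795  0.072 ] rpy [-179.9   -0.5   24.1] w 0.0342 F [ 0.2 -0.   0.3] q6 0.93
tool delta mm [ 3.  -6.7 36. ] norm 36.8
rot [-0.1 -0.5 -0.9]
```

Call:
{"name": "arm_command", "arguments": {
  "commands": "3 -6 0 0 -0.5 -0.9 0;0 0 17 0 0 0 0;0 0 0 0 0 0 0;0 0 0 0 0 0 0"
}}

```text
time: 23.78
tool_pos: [0.615, -0.0727, 0.0574]
ee_rot: [3.139, -0.004, 0.437]
wrist_force: [0.6, -0.1, -0.2]
width: 0.0346
```

```bash
python3 -c "
from h import *
go(.6130,-.0720,.036,25)"
```

```text
t 23.77 pos [ 0.615  -0.0727  0.0574] rpy [179.9  -0.2  25.1] w 0.0346 F [ 0.6 -0.1 -0.2] q6 0.92
tool delta mm [-1.6 -1.6 21.4] norm 21.5
rot [ 0.1 -0.2  0.1]
```

Call:
{"name": "arm_command", "arguments": {
  "commands": "-1 -2 12 0 0 0 0;0 0 8 0 0 0 0;0 0 0 0 0 0 0;0 0 0 0 0 0 0"
}}

```text
time: 24.28
tool_pos: [0.6135, -0.0714, 0.0363]
ee_rot: [3.139, -0.005, 0.437]
wrist_force: [1.0, -0.0, 1.7]
width: 0.0345
```

```bash
python3 -c "
from h import *
go(.6130,-.0720,.036,25)"
```

```text
t 24.27 pos [ 0.6135 -0.0714  0.0363] rpy [179.8  -0.3  25. ] w 0.0345 F [ 1.  -0.   1.7] q6 0.93
tool delta mm [-0.7  0.3  0.3] norm 0.9
rot [ 0.2 -0.3  0. ]
```

Call:
{"name": "arm_command", "arguments": {
  "commands": "0 0 0 0 0 0 0.7;0 0 0 0 0 0 0.7;0 0 0 0 0 0 0.7;0 0 -40 0 0 0 0.7;0 0 -50 0 0 0 0.7;0 0 -50 0 0 -7.5 0.7;0 0 0 0 0 0 0.75"
}}

```text
time: 25.15
tool_pos: [0.6122, -0.0711, 0.1796]
ee_rot: [3.14, -0.003, 0.572]
wrist_force: [0.6, -0.2, -0.1]
width: 0.0699
```

```bash
python3 -c "
from h import *
go(.5758,.392,.18,32.5)"
```

```text
t 25.15 pos [ 0.6122 -0.0711  0.1796] rpy [179.9  -0.2  32.7] w 0.0699 F [ 0.6 -0.2 -0.1] q6 0.79
tool delta mm [ 219.9 -409.2   -0.5] norm 464.6
rot [ 0.1 -0.2  0.2]
```

Call:
{"name": "arm_command", "arguments": {
  "commands": "27 -50 0 0 0 0 0.75;27 -50 0 0 0 0 0.75;27 -50 0 0 0 0 0.75;27 -50 0 0 0 0 0.75;27 -50 0 0 0 0 0.75;27 -50 0 0 0 0 0.75;27 -50 0 0 0 0 0.75;22 -40 0 0 0 0 0.75;0 0 0 0 0 0 0.75;0 0 0 0 0 0 0.75"
}}

```text
time: 26.4
tool_pos: [0.5755, 0.3811, 0.1612]
ee_rot: [-3.14, 0.018, 0.557]
wrist_force: [-1.3, -0.2, -0.9]
width: 0.0704
```

```bash
python3 -c "
from h import *
go(.5758,.392,.13,32.5);p=look('w7');find(p,'jerrycan')
s=snapshot('side');cv2.imwrite('pics/s7.png',s['img'])
im=np.hstack([cv2.resize(p['img'],(480,300)),cv2.resize(s['img'][160:260,260:366],(318,300))]);cv2.imwrite('pics/w7b.png',im)"
```

```text
t 26.4 pos [0.5755 0.3811 0.1612] rpy [-179.9    1.    31.9] w 0.0704 F [-1.3 -0.2 -0.9] q6 1.52
tool delta mm [ 6.6 -9.  31.1] norm 33.0
rot [-0.1  1.  -0.6]
cam [0.638 0.421 0.34 ]
jerrycan 0.86 309 176 [0.5758 0.3953]
```

View pics/w7b.png

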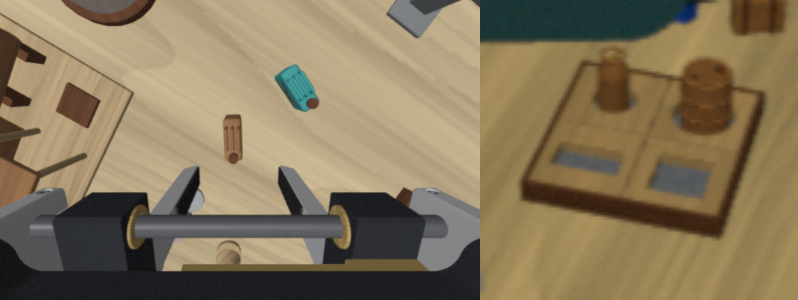

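Call:
{"name": "arm_command", "arguments": {
  "commands": "7 -9 0 0 1 -0.6 0.75;0 0 40 0 0 0 0.75;0 0 25 0 0 0 0.75;0 0 0 0 0 0 0.75;0 0 0 0 0 0 0.75"
}}

```text
time: 27.18
tool_pos: [0.5806, 0.3908, 0.1002]
ee_rot: [-3.14, -0.011, 0.562]
wrist_force: [0.2, -0.5, 1.6]
width: 0.0705
```

```bash
python3 -c "
from h import *
go(.576,.393,.026,32.5);p=look('w8');find(p,'jerrycan')"
```

```text
t 27.18 pos [0.5806 0.3908 0.1002] rpy [-179.9   -0.6   32.2] w 0.0705 F [ 0.2 -0.5  1.6] q6 1.52
tool delta mm [-3.5 -4.2 74.2] norm 74.4
rot [-0.1 -0.6 -0.3]
cam [0.638 0.428 0.281]
jerrycan 0.65 313 202 [0.5732 0.3934]
jerrycan 0.61 404 132 [0.6799 0.3557]
```

Call:
{"name": "arm_command", "arguments": {
  "commands": "-4 -4 15 0 -0.6 0 0.75;0 0 40 0 0 0 0.75;0 0 0 0 0 0 0.75;0 0 0 0 0 0 0.75"
}}

```text
time: 27.78
tool_pos: [0.5764, 0.394, 0.0475]
ee_rot: [-3.14, -0.006, 0.562]
wrist_force: [-0.2, 0.6, 0.8]
width: 0.0701
```

```bash
python3 -c "
from h import *
go(.576,.393,.026,32.5);p=look('w8')"
```

```text
t 27.77 pos [0.5764 0.394  0.0475] rpy [-179.9   -0.4   32.2] w 0.0701 F [-0.2  0.6  0.8] q6 1.53
tool delta mm [-1.   0.7 21.5] norm 21.5
rot [-0.1 -0.4 -0.3]
cam [0.635 0.432 0.228]
```

View pics/w8.png

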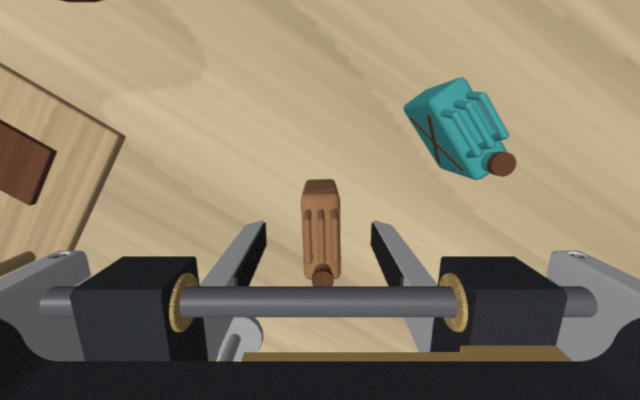

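Call:
{"name": "arm_command", "arguments": {
  "commands": "-1 1 12 0 0 0 0.75;0 0 8 0 0 0 0.75;0 0 0 0 0 0 0.75;0 0 0 0 0 0 0;0 0 0 0 0 0 0;0 0 0 0 0 0 0;0 0 0 0 0 0 0;0 0 0 0 0 0 0;0 0 0 0 0 0 0;0 0 0 0 0 0 0"
}}

```text
time: 29.08
tool_pos: [0.5776, 0.3933, 0.0293]
ee_rot: [-3.14, -0.011, 0.562]
wrist_force: [-0.2, 0.3, 0.0]
width: 0.0246
```

```bash
python3 -c "
from h import *
go(.603,.0275,.14,6)"
```

```text
t 29.07 pos [0.5776 0.3933 0.0293] rpy [-179.9   -0.6   32.2] w 0.0246 F [-0.2  0.3  0. ] q6 1.52
tool delta mm [-172.3  322.9 -113. ] norm 383.1
rot [-0.2 -0.6 26.2]
```

Call:
{"name": "arm_command", "arguments": {
  "commands": "0 0 -40 0 0 0 0;0 0 -45 0 0 0 0;0 0 -30 0 0 0 0;-24 45 0 0 0 0 0;-24 45 0 0 0 0 0;-24 45 0 0 0 0 0;-24 45 0 0 0 0 0;-24 45 0 0 0 0 0;-24 45 0 0 0 0 0;-22 40 0 0 0 0 0;0 0 0 0 0 0 0;0 0 0 0 0 0 0"
}}

```text
time: 30.58
tool_pos: [0.601, 0.032, 0.1431]
ee_rot: [-3.14, -0.008, 0.565]
wrist_force: [-0.0, 0.1, -1.3]
width: 0.0248
```

Call:
{"name": "arm_command", "arguments": {
  "commands": "0 0 0 0 0 8.7 0;0 0 0 0 0 8.7 0;0 0 0 0 0 8.7 0;0 0 0 0 0 0 0;0 0 0 0 0 0 0"
}}

```text
time: 31.2
tool_pos: [0.6004, 0.0394, 0.1427]
ee_rot: [-3.135, -0.006, 0.108]
wrist_force: [0.1, 0.1, -1.0]
width: 0.0247
```

```bash
python3 -c "
from h import *
go(.603,.0275,.038,6)"
```

```text
t 31.2 pos [0.6004 0.0394 0.1427] rpy [-179.6   -0.3    6.2] w 0.0247 F [ 0.1  0.1 -1. ] q6 1.43
tool delta mm [  0.7  12.8 104.7] norm 105.4
rot [-0.4 -0.3  0.2]
```

Call:
{"name": "arm_command", "arguments": {
  "commands": "1 12 0 -0.4 0 0 0;0 0 40 0 0 0 0;0 0 35 0 0 0 0;0 0 0 0 0 0 0;0 0 0 0 0 0 0"
}}

```text
time: 31.82
tool_pos: [0.6056, 0.0252, 0.0688]
ee_rot: [3.138, -0.011, 0.113]
wrist_force: [1.0, 0.5, -0.2]
width: 0.025
```

```bash
python3 -c "
from h import *
go(.603,.0275,.038,6);p=look('w9');find(p,'can_well','jerrycan')"
```

```text
t 31.82 pos [0.6056 0.0252 0.0688] rpy [179.8  -0.6   6.5] w 0.025 F [ 1.   0.5 -0.2] q6 1.41
tool delta mm [-2.6 -2.7 30.8] norm 31.0
rot [ 0.2 -0.6  0.5]
cam [0.673 0.034 0.25 ]
can_well 0.29 314 223 [0.5902 0.0275]
jerrycan 0.93 316 223 [0.5887 0.0251]
```

View pics/w9.png

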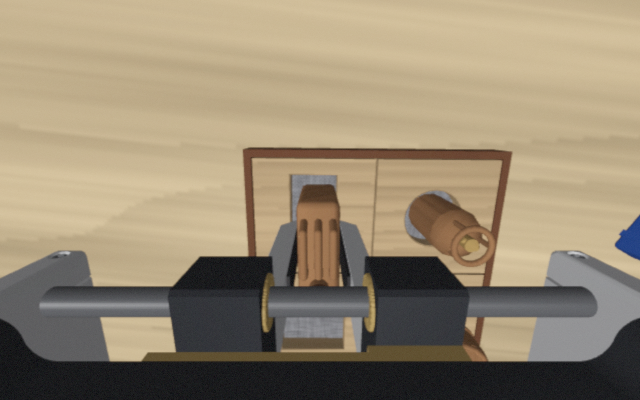

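```bash
python3 -c "
from h import *
p=snapshot('wrist');print('body far edge?',onplane(p,302,203,.0968),onplane(p,338,203,.0968),'bottom far',onplane(p,303,186,.040),onplane(p,335,186,.04))
print('pocket far floor',onplane(p,291,176,.009),onplane(p,337,176,.009),'near top',onplane(p,283,339,.025),onplane(p,343,339,.025))"
```

```text
body far edge? [0.63232598 0.03816558 0.0968    ] [0.6345735  0.01812334 0.0968    ] bottom far [0.63041114 0.04016504 0.04      ] [0.63311668 0.01609047 0.04      ]
pocket far floor [0.63164271 0.05217706 0.009     ] [0.63607394 0.01279584 0.009     ] near top [0.48088226 0.04456089 0.025     ] [ 0.48698449 -0.01095814  0.025     ]
```

Call:
{"name": "arm_command", "arguments": {
  "commands": "-1.5 -3 0 0 -0.6 0.5 0;0 0 15 0 0 0 0;0 0 0 0 0 0 0;0 0 0 0 0 0 0"
}}

```text
time: 32.52
tool_pos: [0.6045, 0.0287, 0.0545]
ee_rot: [3.138, -0.003, 0.104]
wrist_force: [-1.0, 0.5, -0.7]
width: 0.0249
```

```bash
python3 -c "
from h import *
go(.604,.028,.038,6)"
```

```text
t 32.52 pos [0.6045 0.0287 0.0545] rpy [179.8  -0.2   6. ] w 0.0249 F [-1.   0.5 -0.7] q6 1.42
tool delta mm [-0.7  0.6 16.5] norm 16.6
rot [ 0.2 -0.2 -0. ]
```

Call:
{"name": "arm_command", "arguments": {
  "commands": "-0.5 0.5 10 0 0 0 0;0 0 8 0 0 0 0;0 0 0 0 0 0 0;0 0 0 0 0 0 0"
}}

```text
time: 33.02
tool_pos: [0.6045, 0.0279, 0.038]
ee_rot: [3.138, -0.004, 0.104]
wrist_force: [-0.3, -0.3, 0.9]
width: 0.0245
```

```bash
python3 -c "
from h import *
go(.604,.028,.038,6)"
```

```text
t 33.02 pos [0.6045 0.0279 0.038 ] rpy [179.8  -0.2   6. ] w 0.0245 F [-0.3 -0.3  0.9] q6 1.42
tool delta mm [-0.5 -0.2  0. ] norm 0.6
rot [ 0.2 -0.2 -0. ]
```

Call:
{"name": "arm_command", "arguments": {
  "commands": "0 0 0 0 0 0 0.6;0 0 0 0 0 0 0.6;0 0 0 0 0 0 0.6;0 0 0 0 0 0 0.6;0 0 -30 0 0 0 0.6;0 0 -45 0 0 0 0.6;0 0 -55 0 0 0 0.8;0 0 -10 0 0 -10.5 0.8;0 0 0 0 0 -10.5 0.8;0 0 0 0 0 -10.5 0.8;0 0 0 0 0 -10.5 0.8;0 0 0 0 0 -10.5 0.8"
}}

```text
time: 34.52
tool_pos: [0.6036, 0.0283, 0.1812]
ee_rot: [3.137, 0.001, 1.043]
wrist_force: [0.1, -0.6, 0.8]
width: 0.075
```

Call:
{"name": "arm_command", "arguments": {
  "commands": "0 0 0 0 0 -10.5 0.8;0 0 0 0 0 -10.5 0.8;0 0 0 0 0 0 0.8"
}}

```text
time: 34.9
tool_pos: [0.6035, 0.0283, 0.181]
ee_rot: [3.138, 0.003, 1.416]
wrist_force: [0.4, 0.5, 0.2]
width: 0.0757
```

```bash
python3 -c "
from h import *
go(.397,-.27,.17,80)"
```

```text
t 34.9 pos [0.6035 0.0283 0.181 ] rpy [179.8   0.2  81.1] w 0.0757 F [0.4 0.5 0.2] q6 0.11
tool delta mm [-326.5 -158.2   11.4] norm 363.0
rot [0.2 0.2 1.1]
```

Call:
{"name": "arm_command", "arguments": {
  "commands": "-46 -22 0 0 0 0 0.85;-46 -22 0 0 0 0 0.85;-46 -22 0 0 0 0 0.85;-46 -22 0 0 0 0 0.85;-46 -22 0 0 0 0 0.85;-46 -22 0 0 0 0 0.85;-45 -22 0 0 0 0 0.85;0 0 0 0 0 0 0.85;0 0 0 0 0 0 0.85"
}}

```text
time: 36.02
tool_pos: [0.394, -0.2714, 0.1813]
ee_rot: [3.134, 0.005, 1.389]
wrist_force: [0.6, 0.3, -0.3]
width: 0.0797
```

```bash
python3 -c "
from h import *
go(.397,-.27,.13,80);p=look('w10');find(p,'pump');print(models.spot_in('pump',p)[:1])"
```

```text
t 36.02 pos [ 0.394  -0.2714  0.1813] rpy [179.6   0.3  79.6] w 0.0797 F [ 0.6  0.3 -0.3] q6 -0.54
tool delta mm [ 2.2  2.3 51.3] norm 51.4
rot [ 0.4  0.3 -0.4]
cam [ 0.405 -0.2    0.361]
pump 0.76 318 177 [ 0.3955 -0.2664]
[{'bbox': [0.4653, 0.3958, 0.068, 0.123], 'conf': 0.87}]
```

View pics/w10.png

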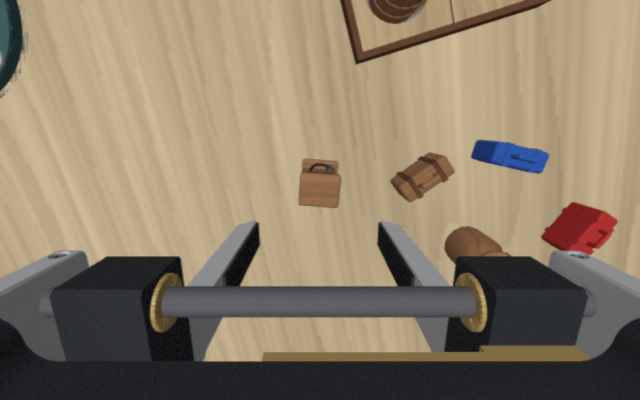

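```bash
python3 -c "
from h import *
p=snapshot('wrist');c=[onplane(p,*q,.075)[:2] for q in [(300,175),(341,177),(341,207),(300,206)]]
print(np.round(c,4),np.mean(c,0));go(*np.mean(c,0),.03,79.6)"
```

```text
[[ 0.3802 -0.2466]
 [ 0.4213 -0.2562]
 [ 0.4162 -0.2879]
 [ 0.3738 -0.279 ]] [ 0.39788306 -0.26740691]
t 36.23 pos [ 0.3945 -0.2707  0.1812] rpy [179.6   0.3  79.8] w 0.0797 F [ 0.  -0.5 -0. ] q6 -0.54
tool delta mm [  4.6   1.7 151.2] norm 151.3
rot [0.4 0.3 0.2]
```

Call:
{"name": "arm_command", "arguments": {
  "commands": "4 2 20 0.4 0 1 0.85;0 0 40 0 0 0 0.85;0 0 30 0 0 0 0.85;0 0 0 0 0 0 0.85;0 0 0 0 0 0 0.85"
}}

```text
time: 36.85
tool_pos: [0.3992, -0.263, 0.0852]
ee_rot: [-3.139, 0.003, 1.378]
wrist_force: [0.3, 0.2, 0.4]
width: 0.0799
```

```bash
python3 -c "
from h import *
go(.398,-.2685,.028,78.5)"
```

```text
t 36.85 pos [ 0.3992 -0.263   0.0852] rpy [-179.8    0.2   78.9] w 0.0799 F [0.3 0.2 0.4] q6 -0.5
tool delta mm [-5.4  0.1 57.2] norm 57.4
rot [-0.2  0.2  0.4]
```

Call:
{"name": "arm_command", "arguments": {
  "commands": "-5 0 20 0 0 0 0.85;0 0 22 0 0 0 0.85;0 0 0 0 0 0 0.85;0 0 0 0 0 0 0.85"
}}

```text
time: 37.35
tool_pos: [0.4022, -0.2705, 0.0485]
ee_rot: [3.135, 0.008, 1.378]
wrist_force: [0.3, 0.2, -0.2]
width: 0.0798
```

```bash
python3 -c "
from h import *
go(.398,-.2685,.028,78.5)"
```

```text
t 37.35 pos [ 0.4022 -0.2705  0.0485] rpy [179.6   0.5  79. ] w 0.0798 F [ 0.3  0.2 -0.2] q6 -0.51
tool delta mm [ 1.3 -4.6 20.5] norm 21.0
rot [0.4 0.5 0.5]
```

Call:
{"name": "arm_command", "arguments": {
  "commands": "1 -4 10 0.4 0.5 0.5 0.85;0 0 10 0 0 0 0.85;0 0 0 0 0 0 0.85;0 0 0 0 0 0 0;0 0 0 0 0 0 0;0 0 0 0 0 0 0;0 0 0 0 0 0 0;0 0 0 0 0 0 0;0 0 0 0 0 0 0;0 0 0 0 0 0 0"
}}

```text
time: 38.6
tool_pos: [0.3996, -0.2698, 0.0298]
ee_rot: [3.138, 0.001, 1.369]
wrist_force: [-0.3, 0.3, -0.6]
width: 0.0427
```

```bash
python3 -c "
from h import *
go(.503,.017,.15,96)"
```

```text
t 38.6 pos [ 0.3996 -0.2698  0.0298] rpy [1.798e+02 1.000e-01 7.840e+01] w 0.0427 F [-0.3  0.3 -0.6] q6 -0.51
tool delta mm [ 301.5   44.2 -120.4] norm 327.7
rot [  0.2   0.1 -17.6]
```

Call:
{"name": "arm_command", "arguments": {
  "commands": "0 0 -40 0 0 0 0;0 0 -45 0 0 0 0;0 0 -40 0 0 0 0;48 7 0 0 0 0 0;48 7 0 0 0 0 0;48 7 0 0 0 0 0;48 7 0 0 0 0 0;48 7 0 0 0 0 0;48 7 0 0 0 0 0;0 0 0 0 0 -8.8 0;0 0 0 0 0 -8.8 0;0 0 0 0 0 0 0"
}}

```text
time: 40.1
tool_pos: [0.501, 0.0136, 0.1567]
ee_rot: [3.14, -0.0, 1.683]
wrist_force: [-0.1, -0.2, -1.0]
width: 0.0427
```

```bash
python3 -c "
from h import *
go(.5033,.0133,.039,96)"
```

```text
t 40.1 pos [0.501  0.0136 0.1567] rpy [179.9  -0.   96.4] w 0.0427 F [-0.1 -0.2 -1. ] q6 -0.2
tool delta mm [ -0.6   2.  117.7] norm 117.7
rot [ 0.1 -0.   0.4]
```

Call:
{"name": "arm_command", "arguments": {
  "commands": "0 2 20 0 0 0 0;0 0 40 0 0 0 0;0 0 25 0 0 0 0;0 0 0 0 0 0 0;0 0 0 0 0 0 0"
}}

```text
time: 40.72
tool_pos: [0.5043, 0.0127, 0.0712]
ee_rot: [3.136, 0.001, 1.669]
wrist_force: [0.2, 0.5, -0.5]
width: 0.0428
```

```bash
python3 -c "
from h import *
go(.5033,.0133,.039,96);p=look('w11');find(p,'pump_well','pump')"
```

```text
t 40.73 pos [0.5043 0.0127 0.0712] rpy [179.7   0.   95.6] w 0.0428 F [ 0.2  0.5 -0.5] q6 -0.19
tool delta mm [ 0.7 -1.1 32.2] norm 32.2
rot [ 0.3  0.  -0.4]
cam [0.496 0.084 0.251]
pump_well 0.71 316 203 [0.5019 0.0157]
```

View pics/w11.png

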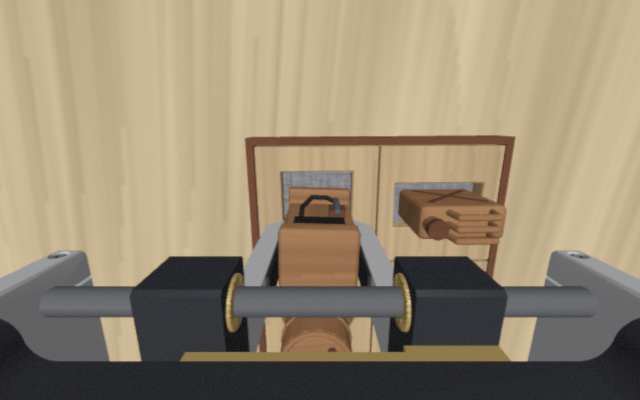

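```bash
python3 -c "
from h import *
p=snapshot('wrist')
print('foot top far',onplane(p,290,189,.0515),onplane(p,349,190,.0515),'pocket far',onplane(p,282,172,.017),onplane(p,352,172,.017))
print([ (k,proj(p,k).round()) for k in [(.4997-.029,.0168+.026,.009),(.5026+.026,.0168+.032,.009)]])"
```

```text
foot top far [0.4813822  0.03719502 0.0515    ] [0.52406876 0.04060653 0.0515    ] pocket far [0.47114987 0.04302832 0.017     ] [0.52950585 0.04874043 0.017     ]
[((0.47069999999999995, 0.0428, 0.009), array([283., 171.])), ((0.5286000000000001, 0.048799999999999996, 0.009), array([350., 170.]))]
```

Call:
{"name": "arm_command", "arguments": {
  "commands": "0.5 -2 0 0 0 -0.4 0;0 0 15 0 0 0 0;0 0 0 0 0 0 0;0 0 0 0 0 0 0"
}}

```text
time: 41.42
tool_pos: [0.5031, 0.0132, 0.0565]
ee_rot: [3.133, 0.001, 1.677]
wrist_force: [-0.2, -0.3, -0.6]
width: 0.0425
```

```bash
python3 -c "
from h import *
go(.502,.0133,.039,96)"
```

```text
t 41.42 pos [0.5031 0.0132 0.0565] rpy [1.795e+02 1.000e-01 9.610e+01] w 0.0425 F [-0.2 -0.3 -0.6] q6 -0.19
tool delta mm [ 0.3 -1.2 17.5] norm 17.6
rot [0.5 0.1 0.1]
```

Call:
{"name": "arm_command", "arguments": {
  "commands": "0 -1 10 0.5 0 0 0;0 0 8 0 0 0 0;0 0 0 0 0 0 0;0 0 0 0 0 0 0"
}}

```text
time: 41.92
tool_pos: [0.5027, 0.0129, 0.0385]
ee_rot: [-3.142, 0.002, 1.677]
wrist_force: [-0.6, -0.4, 2.3]
width: 0.0426
```

```bash
python3 -c "
from h import *
go(.502,.0133,.039,96)"
```

```text
t 41.92 pos [0.5027 0.0129 0.0385] rpy [-1.80e+02  1.00e-01  9.61e+01] w 0.0426 F [-0.6 -0.4  2.3] q6 -0.19
tool delta mm [ 0.5 -0.7 -0.5] norm 1.0
rot [-0.   0.1  0.1]
```

Call:
{"name": "arm_command", "arguments": {
  "commands": "0 0 0 0 0 0 0.7;0 0 0 0 0 0 0.7;0 0 0 0 0 0 0.7;0 0 0 0 0 0 0.7;0 0 -30 0 0 0 0.7;0 0 -45 0 0 0 0.7;0 0 -50 0 0 0 0.7;0 -45 -20 0 0 0 0.7;0 -45 0 0 0 0 0.7;0 0 0 0 0 0 0.7;0 0 0 0 0 0 0.7"
}}

```text
time: 43.3
tool_pos: [0.4114, 0.0033, 0.1872]
ee_rot: [-3.141, 0.002, 1.677]
wrist_force: [0.0, 0.1, -0.2]
width: 0.0657
```

```bash
python3 -c "
from h import *
go(.4,0,.2)
p=snapshot('side');find(p,'drum','gas_bottle','jerrycan','pump','milk_churn','suitcase')
t=snapshot('top')
im=np.hstack([cv2.resize(p['img'][155:255,255:365],(440,400)),cv2.resize(t['img'][120:245,270:395],(360,400))]);cv2.imwrite('pics/fin.png',im)"
```

```text
t 43.3 pos [0.4114 0.0033 0.1872] rpy [-1.80e+02  1.00e-01  9.61e+01] w 0.0657 F [ 0.   0.1 -0.2] q6 -0.23
tool delta mm [ -2.1 -11.7 -12.8] norm 17.4
drum 0.6 334 199 [ 0.5214 -0.1067]
drum 0.19 324 223 [0.5123 0.0181]
gas_bottle 0.68 306 196 [ 0.6141 -0.0854]
jerrycan 0.74 224 285 [0.6798 0.3509]
jerrycan 0.67 294 217 [0.6109 0.027 ]
jerrycan 0.4 333 205 [ 0.5142 -0.0764]
pump 0.66 326 222 [0.5087 0.0094]
milk_churn 0.4 344 147 [ 0.5894 -0.4107]
suitcase 0.71 322 163 [ 0.6304 -0.2786]
suitcase 0.68 295 216 [0.6098 0.0221]
suitcase 0.65 311 141 [ 0.722  -0.4016]
```

View pics/fin.png

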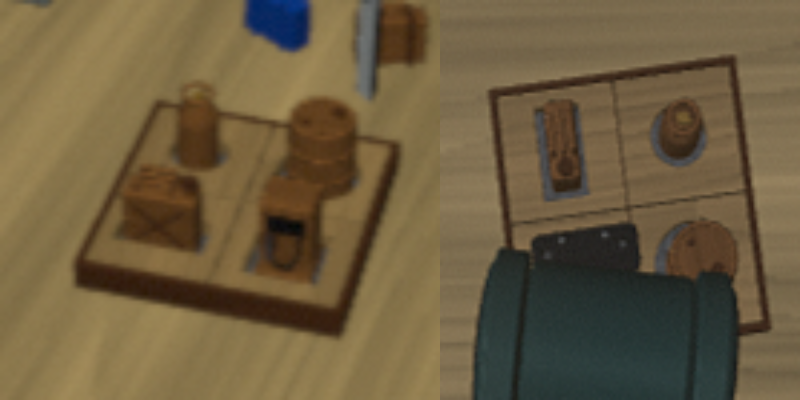

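```bash
python3 -c "
from bench import robot
print(robot.close_job())"
```

```text
the job is handed in; nothing more can be done
None
```

I handed the job in at about 43 s, with all four depot pieces standing upright in their own pockets. I placed them in the order listed: drum, gas bottle, jerrycan, pump.

**Mishaps on the way:**
- **Drum:** the first grip was too high and off-centre, so I released it and gripped it again.
- **Gas bottle:** the first lift came before the fingers had closed, so they came up empty and the bottle stayed standing. The second grip was too high, and I redid it lower.

**Last checks:**
- **Fit in the pockets:** the final side view shows all four upright and sunk in the matching pockets. The top view agrees for the jerrycan, bottle and drum; the arm hid the pump.
- **Depth:** for the bottle, jerrycan and pump, the release heights matched the pocket-floor height to about 1 mm. I didn't read the height at the drum's final release, so its depth rests on the pictures.
- **Position networks:** in the final side picture they were up to about 25 mm off for the drum, and some reports were of the wrong thing. I went by the pictures instead.
- **Churn and suitcase:** I never touched them, and both stood in place in the wrist pictures before the pump was picked up. In the final side picture the churn estimate was about 20 mm off, and the beech suitcase was half hidden by the gripper and not picked out.

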